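Lock the loose filter in the dust-filter unit

TASK

The filter in the bench dust-filter unit has worked loose under its sliding cover. Turn the latch knob on the cover a quarter turn clockwise to free the cover and slide the cover fully open, then twist the filter's locking ring clockwise until it clicks home against its stop. Leave the cover open, and do not disturb the jar, can and tin standing nearby.

Things in the scene. Friction and masses are not known exactly. Their poses are not given: they have to be found in the camera images.
- filter_unit: Heavy grey metal box fixed to the bench, 196 mm (its x) by 360 mm (its y; 400 over the hose ports), origin at the centre of its underside. Its deck is 50 mm above the bench; along both long sides (x = +-88 to +-98 mm) a rail with a lip 6 mm inward rises to 121 mm. A flat cover slides between the rails. The filter stands on the deck at x = 0, y = +85 mm of the unit; near the middle stands a 103 mm latch post.
- cover (a joint): Flat metal sliding cover, 172 x 170 x 6 mm, top 116 mm above the bench: 0 closed over the filter (+y half of the unit), 0.170 m fully open (over the -y half). It slides along the unit's -y, takes about 3 N, stays where it is left. The latch holds it shut until the knob is turned.
- latch_knob (a joint): Quarter-turn cam latch knob standing on the cover and travelling with it: 0 locked, grows clockwise seen from above, stops at 1.5 rad; the cover is free from about 1.3 rad. Light friction (0.06 Nm), stays where it is left. It starts between 0 and 0.2 rad.
- knob_grip (a point): Middle of the knob's upright black grip bar, on its turning axis, 142 mm above the bench. The bar is 64 mm long (this point's x axis), 14 mm thick (y axis), 126 to 156 mm above the bench, on a round boss of 42 mm. At joint value 0 it lies along the unit's x; with the cover closed its axis is at x = -40, y = +35 mm of the unit.
- lock_ring (a joint): The filter's bayonet locking ring: 0 fully loose, grows clockwise seen from above, 1.45 rad locked against the stop. Starts between 0 and 0.25 rad. Turning takes up to about 0.4 Nm until about 1.15 rad; past about 1.3 rad a spring snaps it on to the stop and holds it there.
- ring_grip (a point): On the ring's vertical axis, 90 mm above the bench, a good height to grip. The ring is a black ribbed band, 62 mm outer, 50 mm inner diameter, 60 to 104 mm above the bench, open in the middle (filter end at 85 mm), on a 72 mm flange. Grip it across its outside in any direction. Claws and a spring plunger stand 40 mm and more from its axis, up to 68 mm above the bench.
- screw_jar: Glass jar of screws with a lid, 61 mm wide, 85 mm high, standing loose; origin at the centre of its underside. Bystander.
- drink_can: Drink can, 66 mm wide, 115 mm high, standing loose; origin at the centre of its underside. Bystander.
- paint_tin: Small paint tin, 78 mm wide, 77 mm high, standing loose; origin at the centre of its underside. Bystander.

How it is judged:
By the outcome, as a careful person would: the job done as asked, in the order asked, and still so for the second after the job is handed in, with the robot touching nothing.
It also fails if it takes over 51 s, if anything falls off the work surface, if the arm or the gripper's body presses on something with over 40 N, if the wrist force passes 120 N, or if a joint passes its speed limit or range.

ROBOT

A 6-joint arm with a two-finger parallel gripper is mounted at the origin on a cart in front of the work surface, level with it; the furniture and walls round the work are solid. World frame = base frame: x ahead of the robot, y to its left, z up, the work surface at z = 0. Lengths are in m, angles in degrees, forces in N, time in s.
With the tool pointing down it reaches from about 0.25 to 0.725 m from the base axis. Payload 9.7 kg.
Tool frame: the origin (TCP) lies at the very end of the fingers, on their centre line; the grasp point (between the pads) lies 19 mm behind it (bot.grip_depth is the distance from the TCP to the grasp point, in m); z points along the fingers, y is the direction in which the jaws open and shut (so a half turn about z gives the same grasp; the last joint's range is limited). The gripper opens to 85 mm and grips with 20 to 120 N. Pads are 22 mm wide; open, the fingers measure 114 mm over their backs; the gripper's body (76 mm by 85 mm) begins 54 mm behind the grasp point. The pads swing forward as they close: fully open they stand 13 mm farther back than shut.
Start: joints at [65.661, 4.979, 10.078, 95.1, 0, 90], TCP at [0.227, 0.501, 0.231] pointing down, gripper open.
Joint ranges: [-179.16, 179.16], [-48.56, 103.87], [-65.8, 70.77], [-126.05, 130.52], [-82.76, 87.17], [-180, 180]. Speed limits (degrees/s): [127.2, 127.2, 147.25, 180, 180, 180].

INTERFACE

Orientations are given as [roll, pitch, yaw] about the fixed x, y, z axes, in that order (R = Rz(yaw) Ry(pitch) Rx(roll)).
In Python, from workcell import bot, viewer gives the robot as it stands.
- The arm moves only by the tool arm_command, never from a script. Its argument "motion" is a list of rows, each a list of 3 entries, a list of its own where there are three numbers: the opening, from 0 (shut) to 1 (fully open), then the shift along the tool's x, y, z in units of 60 mm (1.0 is 60 mm), then the turn, a rotation vector about the tool's x, y, z in units of 6 degrees (1.0 is 6 degrees). A call has 1 to 12 rows; each row shifts and turns the commanded pose from where the row before left it, along the tool's axes as they then stand; what a row does not reach is not made up. A row lasts 1/8 s, in which the tool goes at most 62.5 mm and 10.7 degrees, less where a joint would pass 70% of its speed; a pose out of reach is approached as far as the arm can. A call is refused whole if a number of a shift passes 1 or a number of a turn 1, either way. A call with a gripper value outside its range is refused whole. The fingers move at their own pace and stop on an object; "newtons" is the grip in N (left out, the last holds). Time passes only in rows, so rows that do not move let the fingers close. It gives the time, the measured TCP pose, the force and the opening at its end, in the units of the state.
- bot.get_obs(): the state, without advancing time (a new reading comes with each control period).
- viewer.camera(name): name is "scene" or "top"; returns the picture (420x560x3 uint8, blue, green, red); there is no depth.
- viewer.calibration(name): a dict with "fx", "fy", "cx", "cy" (pixels), "k1" (the pictures are not rectified: a ray, as slopes to the right and down, at radius r is drawn at 1 + k1 r^2 times it, then the intrinsics apply), "T" (4x4, takes a point from camera to world coordinates). Camera axes: x right, y down, z forward; pixel columns grow to the right and rows downward; lengths in m; the calibration is good to about 2 mm. A picture is of the moment at which its call begins. calibration takes no time and is no camera call.
- bot.job_done(): hands the job in, once; it reports no verdict.
The state is a dict: "time": time; "q": joint angles; "qd": joint speeds; "joint_efforts": joint torques, N m; "ee_pos": TCP position; "tcp_rot": TCP orientation; "wrist_force": force on the tool from outside, world axes, zero at the start; "torque": the same for the moment, N m; "opening": finger opening in m.
Only numpy, scipy, OpenCV 4.12 (cv2) and the standard library are available. Lean on these libraries where they do the work, as an engineer would, in place of code of your own. Each camera call takes 0.05 s, during which the arm holds its last target.

## Working session

There is one attempt and no reset: what is moved stays moved. The work goes in short steps, Python scripts to look and compute and a tool call to move; the robot and the scene stay as the last step left them, time stands still between calls to the robot, and variables do not carry over. Pictures are saved under pics/ and viewed, and the job is handed in when it is done.

Besides the shell and the picture viewer there is one more tool, called after "Request:" by a JSON object that holds its "op" and its "data". arm_command: Moves the arm, as the interface text tells. Its arguments: {"type":"object","properties":{"motion":{"type":"array"},"newtons":{"type":"number"}},"required":["motion"]}

```bash
ls; mkdir -p pics
python3 - <<'E'
from workcell import bot, viewer
import cv2
for n in("scene","top"):
    cv2.imwrite(f"pics/{n}0.png",viewer.camera(n)); c=viewer.calibration(n); print(n,c)
print(bot.get_obs(), bot.grip_depth)
E
```

```text
pics
scene {'fx': 516.1203552618589, 'fy': 516.1203552618589, 'cx': 272.8041919936681, 'cy': 205.64245682484687, 'k1': 0.02189684880470291, 'T': array([[ 0.8525718 , -0.32794648,  0.40690593, -0.15903155],
       [-0.52220519, -0.50394451,  0.6879983 , -1.06130388],
       [-0.02056862, -0.79905634, -0.60090423,  1.05124268],
       [ 0.        ,  0.        ,  0.        ,  1.        ]])}
top {'fx': 486.9228786060561, 'fy': 486.9228786060561, 'cx': 272.8116214907362, 'cy': 206.8310355943872, 'k1': -0.012698190271564045, 'T': array([[-0.35924957, -0.90021981,  0.24605698,  0.06396915],
       [-0.93322588,  0.34500567, -0.10030222,  0.16033739],
       [ 0.005403  , -0.26566028, -0.96405157,  1.73133535],
       [ 0.        ,  0.        ,  0.        ,  1.        ]])}
{'time': 0.1, 'q': array([6.56613227e+01, 5.00832343e+00, 1.00380630e+01, 9.50978535e+01,
       2.58594033e-04, 8.99979978e+01]), 'qd': array([ 0.02967303, -0.09110029,  0.1264802 , -0.19130654, -0.00770916,
       -0.11897638]), 'joint_efforts': array([-2.67079658e-04, -5.21559083e+01,  4.65651798e+01,  1.60383387e-02,
        1.93216835e-05, -2.10630685e-05]), 'ee_pos': array([0.22658839, 0.50093889, 0.23064202]), 'tcp_rot': array([-1.79931886e+02, -2.60974104e-04,  1.55663325e+02]), 'wrist_force': array([ 0.38732338, -0.31779573,  0.14106184]), 'torque': array([ 0.00651889, -0.02358159, -0.02194983]), 'opening': 0.08575339994801603} 0.0187
```

View pics/scene0.png

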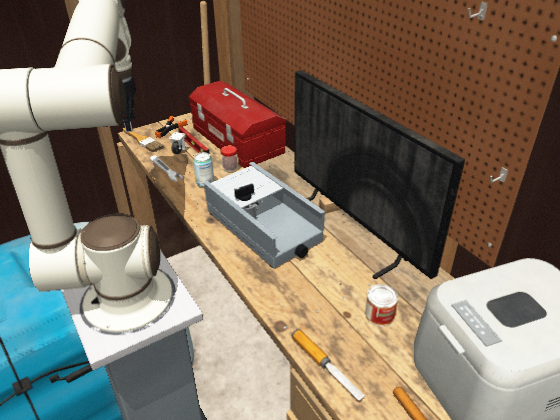

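View pics/top0.png

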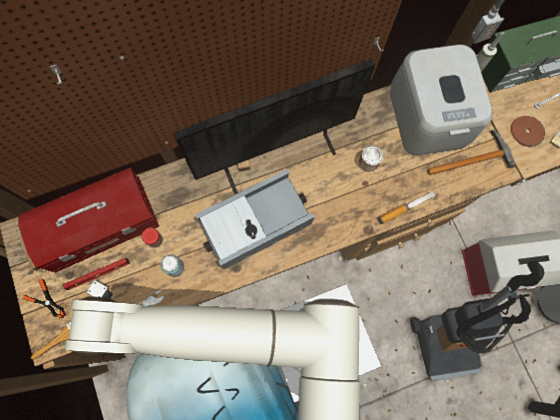

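The top view shows the unit near px (255,218), its cover on the left (white, 228,222) and the knob at about (250,229). The can is at (171,265), the jar with the red lid at (151,237), and the tin at (371,157). I'll zoom in to pick corners.

```bash
python3 - <<'E'
import cv2
a=cv2.imread("pics/top0.png")[160:280,140:330]; cv2.imwrite("pics/topz.png",cv2.resize(a,None,fx=4.2,fy=4.2,interpolation=cv2.INTER_CUBIC))
a=cv2.imread("pics/scene0.png")[140:270,185:340]; cv2.imwrite("pics/scz.png",cv2.resize(a,None,fx=4.5,fy=4.5,interpolation=cv2.INTER_CUBIC))
E
cat > h.py <<'E'
import numpy as np, cv2
from workcell import bot, viewer
def ray(n,u,v):
    c=viewer.calibration(n)
    xd=np.array([(u-c['cx'])/c['fx'],(v-c['cy'])/c['fy']]); x=xd.copy()
    for _ in range(20): x=xd/(1+c['k1']*(x@x))
    return c['T'][:3,3], c['T'][:3,:3]@np.array([x[0],x[1],1])
def plane(n,u,v,z):
    o,d=ray(n,u,v); return o+d*(z-o[2])/d[2]
def proj(n,P):
    c=viewer.calibration(n); p=np.linalg.inv(c['T'])@np.append(P,1); x=p[:2]/p[2]; x=x*(1+c['k1']*(x@x))
    return np.array([c['fx']*x[0]+c['cx'],c['fy']*x[1]+c['cy']])
E
```

```text
(no output)
```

View pics/topz.png

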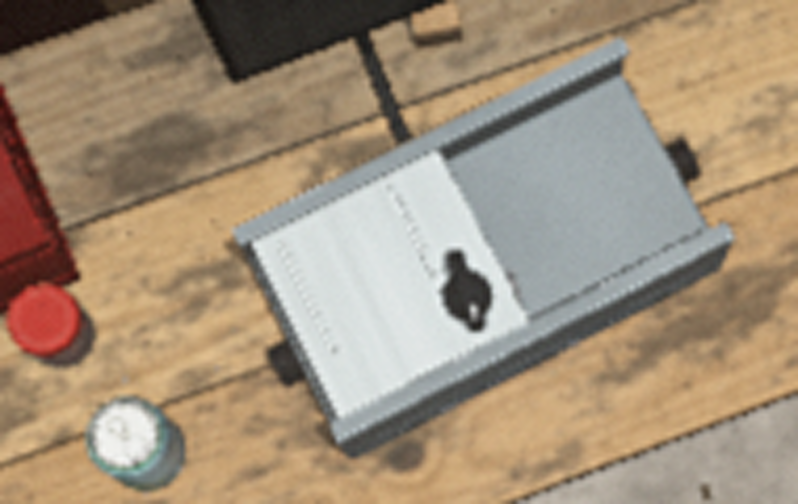

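View pics/scz.png

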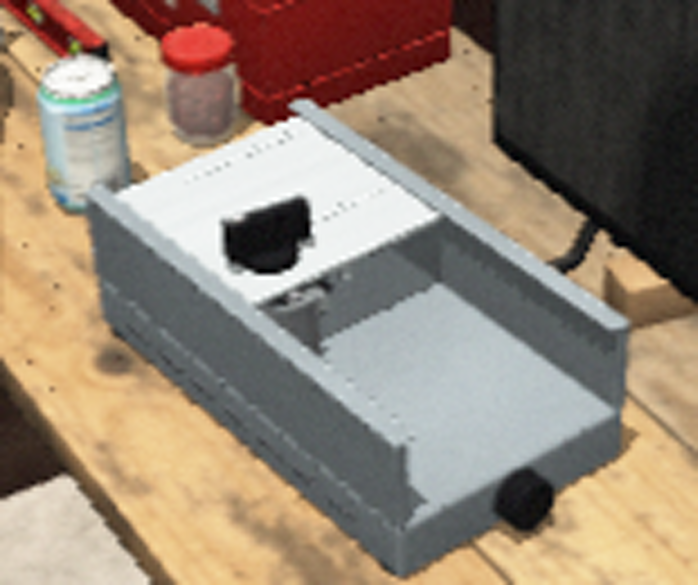

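Run:
```python
from h import *
def tz(u,v,z): return plane("top",(u+.5)/4.2-.5+140,(v+.5)/4.2-.5+160,z)
def sz(u,v,z): return plane("scene",(u+.5)/4.5-.5+185,(v+.5)/4.5-.5+140,z)
P=[tz(235,234,.121),tz(622,41,.121),tz(732,230,.121),tz(337,437,.121)]
S=[sz(296,101,.121),sz(630,322,.121),sz(405,447,.121),sz(92,186,.121)]
for Q in (P,S):
    print(np.round(Q,4)); print([round(np.linalg.norm(Q[i]-Q[(i+1)%4]),4) for i in range(4)])
    Q=np.array(Q); print("c",Q.mean(0)); y=(Q[0]+Q[3]-Q[1]-Q[2]); x=Q[1]+Q[0]-Q[2]-Q[3]; print(np.degrees(np.arctan2(y[1],y[0])),np.degrees(np.arctan2(x[1],x[0])))
print("knob bar top ends", tz(455,255,.156),tz(477,325,.156), "mid",tz(466,291,.142))
k=[sz(224,222,.156),sz(308,198,.156)];print(k,sum(k)/2)
print("can",tz(123,430,.115),sz(79,72,.115),"jar",tz(44,318,.085),sz(197,42,.085))
```

```text
[[ 0.5412  0.2497  0.121 ]
 [ 0.5834 -0.1049  0.121 ]
 [ 0.3997 -0.1287  0.121 ]
 [ 0.3551  0.2275  0.121 ]]
[np.float64(0.3571), np.float64(0.1852), np.float64(0.359), np.float64(0.1874)]
c [0.46986535 0.06088033 0.121     ]
96.95857157548032 7.102606382147952
[[ 0.5355  0.2544  0.121 ]
 [ 0.5848 -0.1026  0.121 ]
 [ 0.3951 -0.1295  0.121 ]
 [ 0.3571  0.2355  0.121 ]]
[np.float64(0.3605), np.float64(0.1915), np.float64(0.3669), np.float64(0.1793)]
c [0.46812737 0.06444574 0.121     ]
96.895724551637 7.091323858369666
knob bar top ends [0.45214681 0.09048183 0.156     ] [0.39286358 0.09397092 0.156     ] mid [0.42478894 0.09191263 0.142     ]
[array([0.39364649, 0.09873349, 0.156     ]), array([0.45510527, 0.09250643, 0.156     ])] [0.42437588 0.09561996 0.156     ]
can [0.4223758  0.38461739 0.115     ] [0.42007525 0.3920148  0.115     ] jar [0.54048386 0.42098121 0.085     ] [0.53926396 0.42805209 0.085     ]
```

Both views agree:

| Item | Estimate |
|---|---|
| Unit centre | about (0.469, 0.062) |
| Unit yaw | about 7° |
| Knob axis | about (0.425, 0.093) |
| Bar yaw | about -4.6° |

The jaw y axis should therefore be at about 85°, which is tool yaw 175.4. I'll turn first, then move above the knob.

Request:
{"op": "arm_command", "data": {"motion": [[1, [0, 0, 0], [0, 0, -1]], [1, [0, 0, 0], [0, 0, -1]], [1, [0, 0, 0], [0, 0, -1]], [1, [0, 0, 0], [0, 0, -0.3]]], "newtons": 40}}

```text
time: 0.6
ee_pos: [0.2266, 0.501, 0.2309]
tcp_rot: [-180.0, -0.0, 175.5]
wrist_force: [0.1, 0.2, -1.3]
opening: 0.0853
```

Request:
{"op": "arm_command", "data": {"motion": [[1, [-0.35, -0.59, 0], [0, 0, 0]], [1, [-0.35, -0.59, 0], [0, 0, 0]], [1, [-0.35, -0.59, 0], [0, 0, 0]], [1, [-0.35, -0.59, 0], [0, 0, 0]], [1, [-0.35, -0.59, 0], [0, 0, 0]], [1, [-0.35, -0.59, 0], [0, 0, 0]], [1, [-0.35, -0.59, 0], [0, 0, 0]], [1, [-0.35, -0.59, 0], [0, 0, 0]], [1, [-0.35, -0.59, 0], [0, 0, 0]], [1, [-0.35, -0.59, 0], [0, 0, 0]], [1, [-0.35, -0.59, 0], [0, 0, 0]], [1, [0, 0, 0], [0, 0, 0]]]}}

```text
time: 2.1
ee_pos: [0.4268, 0.0927, 0.231]
tcp_rot: [-180.0, -0.0, 175.2]
wrist_force: [0.4, -0.0, -0.4]
opening: 0.0852
```

```bash
cat >> h.py <<'E'
from scipy.spatial.transform import Rotation as Ro
def togo(target,yaw=None):
    o=bot.get_obs(); R=Ro.from_euler('xyz',o['tcp_rot'],degrees=True)
    d=R.inv().apply(np.array(target)-o['ee_pos'])/.06
    print('t',o['time'],'pos',np.round(o['ee_pos'],4),'rot',np.round(o['tcp_rot'],2),'q',np.round(o['q'],1),'F',np.round(o['wrist_force'],1),'T',np.round(o['torque'],2),'open',round(o['opening'],4))
    print('shift units',np.round(d,3), None if yaw is None else ('turnz units',round(-(yaw-o['tcp_rot'][2])/6,3)))
E
python3 - <<'E'
from h import *
togo([.4248,.0925,.128],175.4)
cv2.imwrite("pics/s1.png",viewer.camera("scene")[100:280,150:350].repeat(3,0).repeat(3,1))
cv2.imwrite("pics/t1.png",viewer.camera("top")[140:300,140:340].repeat(3,0).repeat(3,1))
E
```

```text
t 2.1 pos [0.4268 0.0927 0.231 ] rot [-1.7998e+02 -2.0000e-02  1.7518e+02] q [ 12.3 -10.4  -4.7  95.7  -0.   17.1] F [ 0.4 -0.  -0.4] T [ 0.03 -0.03 -0.04] open 0.0852
shift units [ 0.032 -0.006  1.716] ('turnz units', np.float64(-0.037))
```

View pics/s1.png

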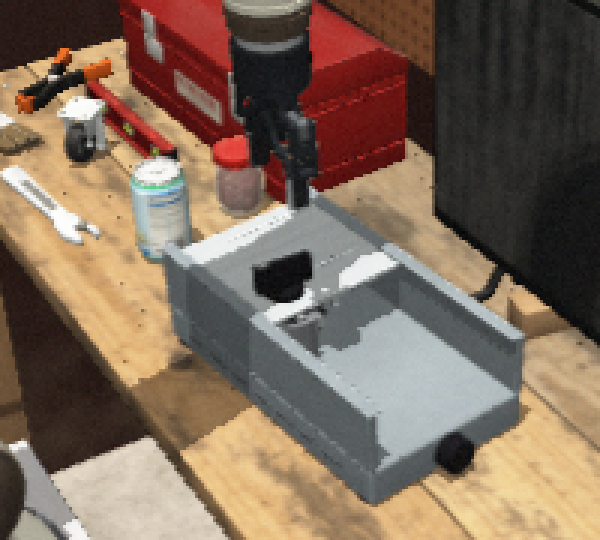

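The gripper is hovering above the knob (knob at about (283,275) in this enlarged crop), with nothing touched. Now I'll descend and grip.

Request:
{"op": "arm_command", "data": {"motion": [[1, [0.03, 0, 0.4], [0, 0, -0.04]], [1, [0, 0, 0.4], [0, 0, 0]], [1, [0, 0, 0.4], [0, 0, 0]], [1, [0, 0, 0.3], [0, 0, 0]], [1, [0, 0, 0.2], [0, 0, 0]], [1, [0, 0, 0], [0, 0, 0]]]}}

```text
time: 2.95
ee_pos: [0.424, 0.095, 0.1288]
tcp_rot: [-180.0, -0.1, 175.7]
wrist_force: [-0.3, -0.4, 0.7]
opening: 0.0854
```

Run:
```python
from h import *
togo([.4248,.0925,.128],175.4)
cv2.imwrite("pics/s2.png",viewer.camera("scene")[100:280,150:350].repeat(3,0).repeat(3,1))
```

```text
t 2.95 pos [0.424  0.095  0.1288] rot [-1.7999e+02 -5.0000e-02  1.7572e+02] q [ 12.6 -11.7 -17.1  84.6   0.   16.9] F [-0.3 -0.4  0.7] T [-0.02  0.01 -0.06] open 0.0854
shift units [-0.017 -0.04   0.013] ('turnz units', np.float64(0.053))
```

View pics/s2.png

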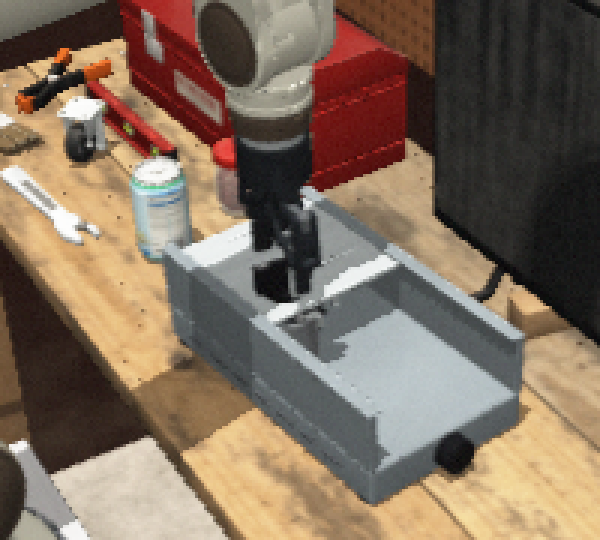

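The fingers straddle the bar (about (283,270)). Closing.

Request:
{"op": "arm_command", "data": {"motion": [[0, [0, 0, 0], [0, 0, 0]], [0, [0, 0, 0], [0, 0, 0]], [0, [0, 0, 0], [0, 0, 0]], [0, [0, 0, 0], [0, 0, 0]], [0, [0, 0, 0], [0, 0, 0]], [0, [0, 0, 0], [0, 0, 0]]], "newtons": 40}}

```text
time: 3.75
ee_pos: [0.4243, 0.094, 0.1296]
tcp_rot: [-179.9, 0.0, 175.7]
wrist_force: [-1.3, -6.2, 3.7]
opening: 0.0131
```

Run:
```python
from h import *
togo([.4248,.0925,.128],175.4)
```

```text
t 3.75 pos [0.4243 0.094  0.1296] rot [-1.7989e+02  2.0000e-02  1.7567e+02] q [ 12.6 -11.7 -17.1  84.7  -0.1  16.9] F [-1.3 -6.2  3.7] T [-1.11  0.34  0.08] open 0.0131
shift units [-0.011 -0.023  0.028] ('turnz units', np.float64(0.045))
```

Gripped, with the bar at about -4.3°, so the joint is at about 0.2 rad. I'll turn it 72° clockwise.

Request:
{"op": "arm_command", "data": {"motion": [[0, [0, 0, 0], [0, 0, 1]], [0, [0, 0, 0], [0, 0, 1]], [0, [0, 0, 0], [0, 0, 1]], [0, [0, 0, 0], [0, 0, 1]], [0, [0, 0, 0], [0, 0, 1]], [0, [0, 0, 0], [0, 0, 1]]]}}

```text
time: 4.5
ee_pos: [0.4245, 0.0943, 0.1297]
tcp_rot: [-180.0, 0.1, 139.5]
wrist_force: [-0.6, -4.2, 2.4]
opening: 0.0134
```

Run:
```python
from h import *
togo([.4248,.0925,.128],100)
```

```text
t 4.5 pos [0.4245 0.0943 0.1297] rot [-1.7998e+02  7.0000e-02  1.3948e+02] q [ 12.6 -11.7 -17.1  84.6  -0.1  53.1] F [-0.6 -4.2  2.4] T [-0.63  0.03  0.06] open 0.0134
shift units [-0.023 -0.019  0.028] ('turnz units', np.float64(6.58))
```

Request:
{"op": "arm_command", "data": {"motion": [[0, [0, 0, 0], [0, 0, 1]], [0, [0, 0, 0], [0, 0, 1]], [0, [0, 0, 0], [0, 0, 1]], [0, [0, 0, 0], [0, 0, 1]], [0, [0, 0, 0], [0, 0, 1]], [0, [0, 0, 0], [0, 0, 1]], [0, [0, 0, 0], [0, 0, 0.3]], [0, [0, 0, 0], [0, 0, 0]]]}}

```text
time: 5.5
ee_pos: [0.4248, 0.0945, 0.1296]
tcp_rot: [179.9, 0.1, 102.0]
wrist_force: [2.5, -5.0, 2.8]
opening: 0.0129
```

Run:
```python
from h import *
o=bot.get_obs(); p=o['ee_pos']; a=np.radians(7)
togo(p+.172*np.array([np.sin(a),-np.cos(a),0]),97)
```

```text
t 5.5 pos [0.4248 0.0945 0.1296] rot [1.7994e+02 6.0000e-02 1.0196e+02] q [ 12.6 -11.7 -17.   84.6  -0.1  90.6] F [ 2.5 -5.   2.8] T [-0.95 -0.64 -0.07] open 0.0129
shift units [-2.856 -0.248  0.003] ('turnz units', np.float64(0.827))
```

The knob is at about 1.48 rad with little torque. Now I'll slide the cover along the unit's -y.

Request:
{"op": "arm_command", "data": {"motion": [[0, [-0.15, -0.013, 0], [0, 0, 0]], [0, [-0.25, -0.022, 0], [0, 0, 0]], [0, [-0.3, -0.026, 0], [0, 0, 0]], [0, [0, 0, 0], [0, 0, 0]]]}}

```text
time: 6.0
ee_pos: [0.4299, 0.0514, 0.1296]
tcp_rot: [179.9, 0.0, 101.8]
wrist_force: [1.9, -1.9, 5.4]
opening: 0.0132
```

Run:
```python
from h import *
a=np.radians(7)
togo(np.array([.4248,.0945,.1296])+.170*np.array([np.sin(a),-np.cos(a),0]),97)
```

```text
t 6.0 pos [0.4299 0.0514 0.1296] rot [1.7995e+02 5.0000e-02 1.0182e+02] q [  6.9 -12.  -17.3  84.6  -0.   85. ] F [ 1.9 -1.9  5.4] T [-0.37 -0.7   0.08] open 0.0132
shift units [-2.103e+00 -1.740e-01  2.000e-03] ('turnz units', np.float64(0.803))
```

The cover moves freely and side force is low. Continuing.

Request:
{"op": "arm_command", "data": {"motion": [[0, [-0.3, -0.025, 0], [0, 0, 0]], [0, [-0.3, -0.025, 0], [0, 0, 0]], [0, [-0.3, -0.025, 0], [0, 0, 0]], [0, [-0.3, -0.025, 0], [0, 0, 0]], [0, [-0.3, -0.025, 0], [0, 0, 0]], [0, [-0.3, -0.025, 0], [0, 0, 0]], [0, [-0.15, -0.012, 0], [0, 0, 0]], [0, [-0.1, -0.008, 0], [0, 0, 0]], [0, [0, 0, 0], [0, 0, 0]]]}}

```text
time: 7.12
ee_pos: [0.4442, -0.0701, 0.1296]
tcp_rot: [-179.9, 0.0, 101.9]
wrist_force: [-2.5, -1.4, 8.4]
opening: 0.0132
```

Run:
```python
from h import *
a=np.radians(7)
togo(np.array([.4248,.0945,.1296])+.172*np.array([np.sin(a),-np.cos(a),0]),97)
```

```text
t 7.125 pos [ 0.4442 -0.0701  0.1296] rot [-1.7994e+02  2.0000e-02  1.0187e+02] q [ -8.9  -9.6 -15.2  84.4  -0.   69.2] F [-2.5 -1.4  8.4] T [-0.47  0.39  0.06] open 0.0132
shift units [-0.106  0.004  0.   ] ('turnz units', np.float64(0.812))
```

Request:
{"op": "arm_command", "data": {"motion": [[0, [-0.04, 0, 0], [0, 0, 0]], [0, [-0.03, 0, 0], [0, 0, 0]], [0, [0, 0, 0], [0, 0, 0]]]}}

```text
time: 7.5
ee_pos: [0.4446, -0.0736, 0.1296]
tcp_rot: [-179.9, -0.0, 101.9]
wrist_force: [-3.8, -0.2, 9.5]
opening: 0.0134
```

Run:
```python
from h import *
a=np.radians(7)
togo(np.array([.4248,.0945,.1296])+.172*np.array([np.sin(a),-np.cos(a),0]),97)
```

```text
t 7.5 pos [ 0.4446 -0.0736  0.1296] rot [-1.7991e+02 -4.0000e-02  1.0190e+02] q [ -9.4  -9.4 -15.1  84.4   0.   68.7] F [-3.8 -0.2  9.5] T [ 0.08  0.81 -0.01] open 0.0134
shift units [-0.047  0.009 -0.   ] ('turnz units', np.float64(0.817))
```

Request:
{"op": "arm_command", "data": {"motion": [[0, [-0.03, 0.005, 0], [0, 0, 0]], [0, [-0.03, 0.005, 0], [0, 0, 0]], [0, [0, 0, 0], [0, 0, 0]]]}}

```text
time: 7.88
ee_pos: [0.4449, -0.0748, 0.1295]
tcp_rot: [-179.8, -0.4, 102.0]
wrist_force: [-10.7, 13.5, 14.7]
opening: 0.0131
```

Run:
```python
from h import *
a=np.radians(7)
togo(np.array([.4248,.0945,.1296])+.172*np.array([np.sin(a),-np.cos(a),0]),97)
cv2.imwrite("pics/s3.png",viewer.camera("scene")[100:280,150:350].repeat(3,0).repeat(3,1))
```

```text
t 7.875 pos [ 0.4449 -0.0748  0.1295] rot [-179.85   -0.36  101.98] q [ -9.7  -9.1 -14.9  84.5   0.3  68.3] F [-10.7  13.5  14.7] T [ 2.91  2.18 -0.08] open 0.0131
shift units [-0.027  0.01  -0.001] ('turnz units', np.float64(0.83))
```

View pics/s3.png

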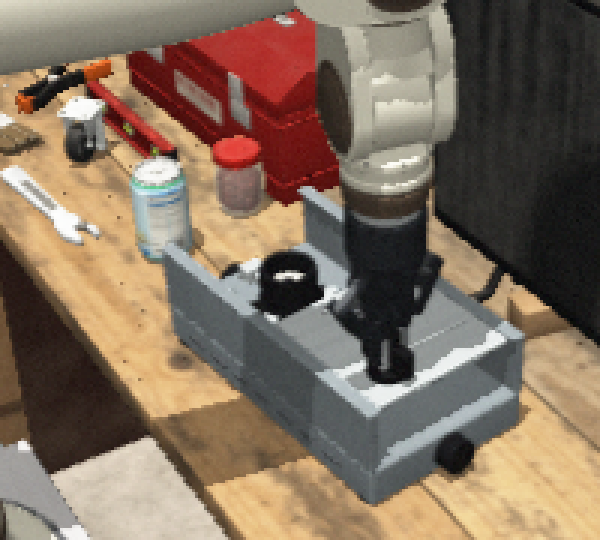

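The cover reached its stop (13 N reaction), and the ring is exposed at about (290,285) in the crop. I'll release and lift.

Request:
{"op": "arm_command", "data": {"motion": [[0.5, [0, 0, 0], [0, 0, 0]], [0.5, [0, 0, 0], [0, 0, 0]], [0.5, [0, 0, 0], [0, 0, 0]], [0.5, [0, 0, -0.3], [0, 0, 0]], [0.5, [0, 0, -0.5], [0, 0, 0]], [0.5, [0, 0, -0.5], [0, 0, 0]], [1, [0, 0, -0.4], [0, 0, 0]], [1, [0, 0, 0], [0, 0, 0]]]}}

```text
time: 8.93
ee_pos: [0.4478, -0.0772, 0.234]
tcp_rot: [179.8, 0.1, 101.9]
wrist_force: [-0.5, 0.4, -0.1]
opening: 0.0773
```

Run:
```python
from h import *
togo([.4586,.1464,.231])
for n,s in(("scene",(slice(140,270),slice(185,340))),("top",(slice(160,280),slice(140,330)))):
    im=viewer.camera(n); cv2.imwrite(f"pics/{n}4.png",im); cv2.imwrite(f"pics/{n}4z.png",cv2.resize(im[s],None,fx=4.2,fy=4.2,interpolation=cv2.INTER_CUBIC))
```

```text
t 8.925 pos [ 0.4478 -0.0772  0.234 ] rot [1.7979e+02 8.0000e-02 1.0189e+02] q [-9.8 -8.2 -2.5 95.5 -0.  68.3] F [-0.5  0.4 -0.1] T [ 0.02 -0.02  0.06] open 0.0773
shift units [3.61  0.944 0.049] None
```

View pics/scene4z.png

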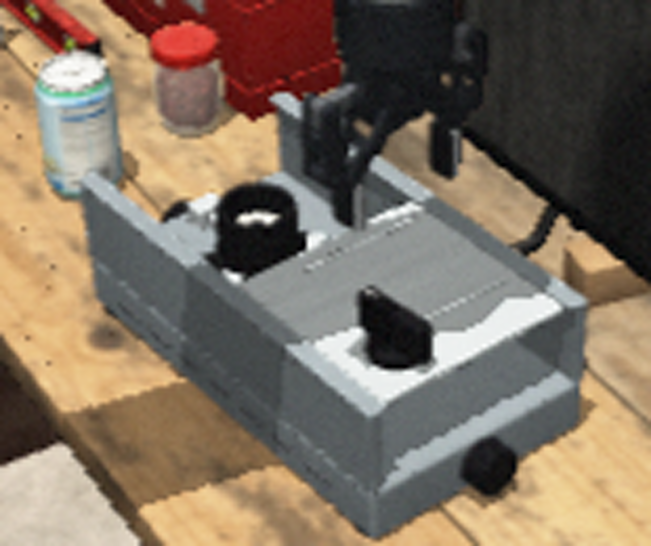

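View pics/top4z.png

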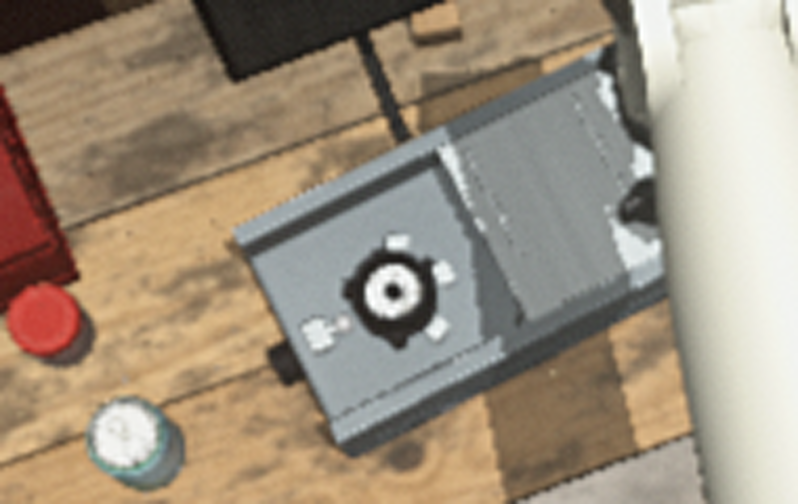

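The cover is fully open and the knob bar lies along the unit's y. In the top crop the ring is centred at about (394,290), with claws at (397,242), (442,272) and (437,326) and the plunger at (320,332).

Run:
```python
from h import *
def tz(u,v,z): return plane("top",(u+.5)/4.2-.5+140,(v+.5)/4.2-.5+160,z)
def sz(u,v,z): return plane("scene",(u+.5)/4.2-.5+185,(v+.5)/4.2-.5+140,z)
for im,f in(("top",tz),("scene",sz)):
    a=cv2.imread(f"pics/{im}4z.png").max(2)
    sub=(slice(235,350),slice(335,450)) if im=="top" else (slice(175,285),slice(200,310))
    m=(a[sub]<60).astype('uint8'); c=max(cv2.findContours(m,0,2)[0],key=cv2.contourArea)
    print(im,cv2.minEnclosingCircle(c),cv2.boundingRect(c))
print("filter centre", tz(393,290,.085), "ring",tz(394,292,.09),tz(394,290,.104), "scene ring top",sz(258,207,.104))
c=tz(394,291,.095)
for p in [(397,242),(442,272),(437,326),(320,332)]:
    q=tz(*p,.065)-c; print(p,np.linalg.norm(q[:2]),np.degrees(np.arctan2(q[1],q[0])))
```

```text
top ((59.487056732177734, 62.58865737915039), 49.617103576660156) (10, 16, 90, 97)
scene ((53.46511459350586, 58.72093200683594), 52.513587951660156) (7, 10, 98, 94)
filter centre [0.46006943 0.14535843 0.085     ] ring [0.45698752 0.14520799 0.09      ] [0.45520639 0.14477048 0.104     ] scene ring top [0.45715922 0.14585758 0.104     ]
(397, 242) 0.04899186801653218 -20.2278635127779
(442, 272) 0.044053662014681166 -79.34192055416547
(437, 326) 0.0410238576728138 -145.0226123508789
(320, 332) 0.06896915444707685 93.00994123562201
```

Run:
```python
from h import *
def tz(u,v,z): return plane("top",(u+.5)/4.2-.5+140,(v+.5)/4.2-.5+160,z)
a=np.radians(7);R=np.array([[np.cos(a),np.sin(a)],[-np.sin(a),np.cos(a)]])
for p in [(520,315),(505,320)]:
    q=tz(*p,.103)[:2]; print(R@(q-[.469,.062]), np.linalg.norm(q-[.458,.146]),np.degrees(np.arctan2(*(q-[.458,.146])[::-1])))
# scene0 zoom post at (300,295)
q=plane("scene",300/4.5+185,292/4.5+140,.103)[:2];print(R@(q-[.469,.062]))
```

```text
[-0.07000572  0.0027561 ] 0.10734565369724977 -123.22632259089376
[-0.06795855  0.0154504 ] 0.09655971094296432 -127.1664950619382
[-0.03788108  0.00570219]
```

Run:
```python
import cv2
a=cv2.imread("pics/top4.png")[205:265,190:270]; cv2.imwrite("pics/t4zz.png",cv2.resize(a,None,fx=9,fy=9,interpolation=cv2.INTER_CUBIC))
```

```text
(no output)
```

View pics/t4zz.png

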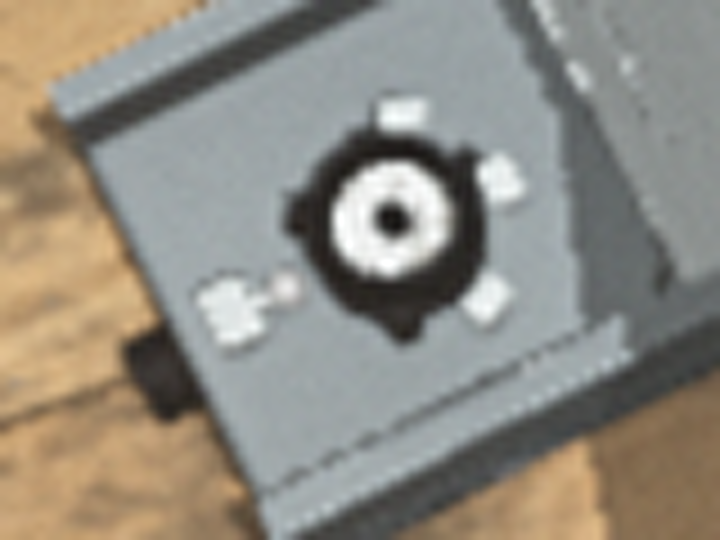

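The post is under the cover edge (about 88 mm from the ring), so it won't interfere. I'll turn back to about yaw 160 and then move over the ring.

Request:
{"op": "arm_command", "data": {"motion": [[1, [0, 0, 0], [0, 0, -1]], [1, [0, 0, 0], [0, 0, -1]], [1, [0, 0, 0], [0, 0, -1]], [1, [0, 0, 0], [0, 0, -1]], [1, [0, 0, 0], [0, 0, -1]], [1, [0, 0, 0], [0, 0, -1]], [1, [0, 0, 0], [0, 0, -1]], [1, [0, 0, 0], [0, 0, -1]], [1, [0, 0, 0], [0, 0, -1]], [1, [0, 0, 0], [0, 0, -1]], [1, [0, 0, 0], [0, 0, 0]]]}}

```text
time: 10.4
ee_pos: [0.4467, -0.077, 0.2305]
tcp_rot: [-180.0, -0.1, 161.9]
wrist_force: [1.2, -0.3, 0.7]
opening: 0.0853
```

Run:
```python
from h import *
togo([.458,.146,.234],160)
```

```text
t 10.4 pos [ 0.4467 -0.077   0.2305] rot [-1.7999e+02 -8.0000e-02  1.6186e+02] q [-9.8 -8.1 -2.8 95.4 -0.   8.4] F [ 1.2 -0.3  0.7] T [-0.02  0.04 -0.02] open 0.0853
shift units [ 0.977  3.59  -0.057] ('turnz units', np.float64(0.31))
```

Request:
{"op": "arm_command", "data": {"motion": [[1, [0.14, 0.51, 0], [0, 0, 0]], [1, [0.14, 0.51, 0], [0, 0, 0]], [1, [0.14, 0.51, 0], [0, 0, 0]], [1, [0.14, 0.51, 0], [0, 0, 0]], [1, [0.14, 0.51, 0], [0, 0, 0]], [1, [0.14, 0.51, 0], [0, 0, 0]], [1, [0.14, 0.52, 0], [0, 0, 0]], [1, [0, 0, 0], [0, 0, 0]], [1, [0, 0, 0], [0, 0, 0]]]}}

```text
time: 11.52
ee_pos: [0.4576, 0.1452, 0.2309]
tcp_rot: [-180.0, -0.0, 161.8]
wrist_force: [0.9, 0.6, -0.3]
opening: 0.0852
```

Run:
```python
from h import *
togo([.458,.146,.073]);togo([.458,.146,.073])
```

```text
t 11.525 pos [0.4576 0.1452 0.2309] rot [-1.7996e+02 -3.0000e-02  1.6184e+02] q [17.6 -4.5  0.5 95.1 -0.  35.8] F [ 0.9  0.6 -0.3] T [-0.   -0.04  0.09] open 0.0852
shift units [-0.003  0.017  2.632] None
t 11.525 pos [0.4576 0.1452 0.2309] rot [-1.7996e+02 -3.0000e-02  1.6184e+02] q [17.6 -4.5  0.5 95.1 -0.  35.8] F [ 0.9  0.6 -0.3] T [-0.   -0.04  0.09] open 0.0852
shift units [-0.003  0.017  2.632] None
```

Request:
{"op": "arm_command", "data": {"motion": [[1, [0, 0, 0.4], [0, 0, 0]], [1, [0, 0, 0.5], [0, 0, 0]], [1, [0, 0, 0.5], [0, 0, 0]], [1, [0, 0, 0.4], [0, 0, 0]], [1, [0, 0, 0.2], [0, 0, 0]], [1, [0, 0, 0.2], [0, 0, 0]], [1, [0, 0, 0], [0, 0, 0]]]}}

```text
time: 12.4
ee_pos: [0.4577, 0.1451, 0.099]
tcp_rot: [-180.0, -0.0, 161.9]
wrist_force: [-0.7, 0.5, 0.6]
opening: 0.0857
```

Run:
```python
from h import *
togo([.458,.146,.073])
im=viewer.camera("scene")
cv2.imwrite("pics/s5.png",cv2.resize(im[120:270,180:340],None,fx=4.5,fy=4,interpolation=cv2.INTER_CUBIC))
```

```text
t 12.4 pos [0.4577 0.1451 0.099 ] rot [-1.7998e+02 -3.0000e-02  1.6187e+02] q [ 17.6  -5.1 -14.6  80.5   0.   35.7] F [-0.7  0.5  0.6] T [0.04 0.04 0.02] open 0.0857
shift units [-0.001  0.015  0.433] None
```

View pics/s5.png

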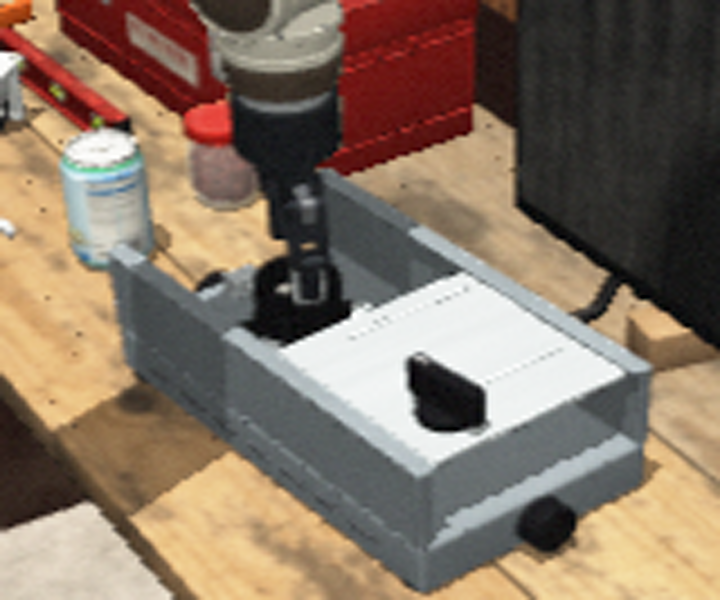

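The gripper is centred over the ring (crop ~(300,300)), with the near finger in front of it. I'll go down the last 25 mm and close.

Request:
{"op": "arm_command", "data": {"motion": [[1, [0, 0.015, 0.2], [0, 0, 0]], [1, [0, 0, 0.22], [0, 0, 0]], [1, [0, 0, 0], [0, 0, 0]]]}}

```text
time: 12.82
ee_pos: [0.4573, 0.1461, 0.0726]
tcp_rot: [-179.9, -0.1, 161.9]
wrist_force: [0.3, -0.4, 0.2]
opening: 0.0855
```

Request:
{"op": "arm_command", "data": {"motion": [[0, [0, 0, 0], [0, 0, 0]], [0, [0, 0, 0], [0, 0, 0]], [0, [0, 0, 0], [0, 0, 0]], [0, [0, 0, 0], [0, 0, 0]]], "newtons": 60}}

```text
time: 13.32
ee_pos: [0.4592, 0.1477, 0.0755]
tcp_rot: [179.8, 0.1, 161.9]
wrist_force: [1.3, 8.8, 3.5]
opening: 0.0594
```

Run:
```python
from h import *
togo([.458,.146,.073])
```

```text
t 13.325 pos [0.4592 0.1477 0.0755] rot [1.7977e+02 9.0000e-02 1.6194e+02] q [ 17.8  -4.6 -16.8  77.6   0.1  35.8] F [1.3 8.8 3.5] T [ 1.34 -0.14 -0.08] open 0.0594
shift units [ 0.01  -0.034  0.042] None
```

The ring is gripped. I'll turn it clockwise in steps, watching the torque.

Request:
{"op": "arm_command", "data": {"motion": [[0, [0, 0, 0], [0, 0, 0.7]], [0, [0, 0, 0], [0, 0, 0.8]], [0, [0, 0, 0], [0, 0, 0.8]], [0, [0, 0, 0], [0, 0, 0.8]], [0, [0, 0, 0], [0, 0, 0.8]], [0, [0, 0, 0], [0, 0, 0.8]], [0, [0, 0, 0], [0, 0, 0.8]], [0, [0, 0, 0], [0, 0, 0.8]]]}}

```text
time: 14.32
ee_pos: [0.459, 0.1476, 0.0755]
tcp_rot: [179.8, -0.1, 124.0]
wrist_force: [0.2, 5.8, 5.2]
opening: 0.0596
```

Run:
```python
from h import *
togo([.458,.146,.073])
```

```text
t 14.325 pos [0.459  0.1476 0.0755] rot [ 1.7979e+02 -6.0000e-02  1.2399e+02] q [ 17.8  -4.6 -16.8  77.7   0.1  73.8] F [0.2 5.8 5.2] T [1.22 0.08 0.07] open 0.0596
shift units [-0.012 -0.028  0.042] None
```

Request:
{"op": "arm_command", "data": {"motion": [[0, [0, 0, 0], [0, 0, 0.8]], [0, [0, 0, 0], [0, 0, 0.8]], [0, [0, 0, 0], [0, 0, 0.8]], [0, [0, 0, 0], [0, 0, 0.8]]]}}

```text
time: 14.82
ee_pos: [0.4589, 0.1475, 0.0755]
tcp_rot: [179.8, -0.1, 104.8]
wrist_force: [-1.0, 5.1, 6.3]
opening: 0.0596
```

Run:
```python
from h import *
togo([.458,.146,.073])
```

```text
t 14.825 pos [0.4589 0.1475 0.0755] rot [ 1.7983e+02 -1.2000e-01  1.0481e+02] q [ 17.8  -4.6 -16.8  77.7   0.1  92.9] F [-1.   5.1  6.3] T [1.07 0.3  0.16] open 0.0596
shift units [-0.02  -0.022  0.042] None
```

Request:
{"op": "arm_command", "data": {"motion": [[0, [0, 0, 0], [0, 0, 0.6]], [0, [0, 0, 0], [0, 0, 0.6]], [0, [0, 0, 0], [0, 0, 0.5]]]}}

```text
time: 15.2
ee_pos: [0.4589, 0.1475, 0.0755]
tcp_rot: [179.9, -0.1, 94.6]
wrist_force: [0.0, 6.7, 5.1]
opening: 0.0594
```

Run:
```python
from h import *
togo([.458,.146,.073])
```

```text
t 15.2 pos [0.4589 0.1475 0.0755] rot [ 1.7986e+02 -1.5000e-01  9.4640e+01] q [ 1.770e+01 -4.600e+00 -1.680e+01  7.770e+01  1.000e-01  1.031e+02] F [0.  6.7 5.1] T [1.19 0.11 0.1 ] open 0.0594
shift units [-0.023 -0.017  0.041] None
```

Request:
{"op": "arm_command", "data": {"motion": [[0, [0, 0, 0], [0, 0, 0.4]], [0, [0, 0, 0], [0, 0, 0.4]], [0, [0, 0, 0], [0, 0, 0]]]}}

```text
time: 15.58
ee_pos: [0.4589, 0.1475, 0.0755]
tcp_rot: [179.9, -0.2, 89.9]
wrist_force: [-0.5, 8.1, 2.6]
opening: 0.0596
```

Run:
```python
from h import *
togo([.458,.146,.073])
```

```text
t 15.575 pos [0.4589 0.1475 0.0755] rot [ 1.7988e+02 -1.7000e-01  8.9900e+01] q [ 1.770e+01 -4.600e+00 -1.680e+01  7.770e+01  1.000e-01  1.079e+02] F [-0.5  8.1  2.6] T [ 1.55  0.07 -0.22] open 0.0596
shift units [-0.025 -0.014  0.042] None
```

Request:
{"op": "arm_command", "data": {"motion": [[0, [0, 0, 0], [0, 0, 0.4]], [0, [0, 0, 0], [0, 0, 0.4]], [0, [0, 0, 0], [0, 0, 0]]]}}

```text
time: 15.95
ee_pos: [0.4589, 0.1475, 0.0755]
tcp_rot: [179.9, -0.2, 85.1]
wrist_force: [-1.1, 5.3, 5.0]
opening: 0.0594
```

Run:
```python
from h import *
togo([.458,.146,.073])
```

```text
t 15.95 pos [0.4589 0.1475 0.0755] rot [179.89  -0.18  85.08] q [ 1.770e+01 -4.700e+00 -1.680e+01  7.770e+01  1.000e-01  1.127e+02] F [-1.1  5.3  5. ] T [ 1.16  0.43 -0.25] open 0.0594
shift units [-0.026 -0.012  0.042] None
```

Request:
{"op": "arm_command", "data": {"motion": [[0, [0, 0, 0], [0, 0, 0.4]], [0, [0, 0, 0], [0, 0, 0.3]], [0, [0, 0, 0], [0, 0, 0]]]}}

```text
time: 16.32
ee_pos: [0.4588, 0.1475, 0.0755]
tcp_rot: [179.9, -0.1, 81.2]
wrist_force: [-0.1, 4.3, 5.7]
opening: 0.0596
```

Run:
```python
from h import *
togo([.458,.146,.073])
im=viewer.camera("scene")
cv2.imwrite("pics/s6.png",cv2.resize(im[120:270,180:340],None,fx=4.5,fy=4,interpolation=cv2.INTER_CUBIC))
```

```text
t 16.325 pos [0.4588 0.1475 0.0755] rot [ 1.7989e+02 -1.5000e-01  8.1160e+01] q [ 1.780e+01 -4.700e+00 -1.680e+01  7.770e+01  1.000e-01  1.166e+02] F [-0.1  4.3  5.7] T [0.78 0.14 2.79] open 0.0596
shift units [-0.027 -0.009  0.042] None
```

View pics/s6.png

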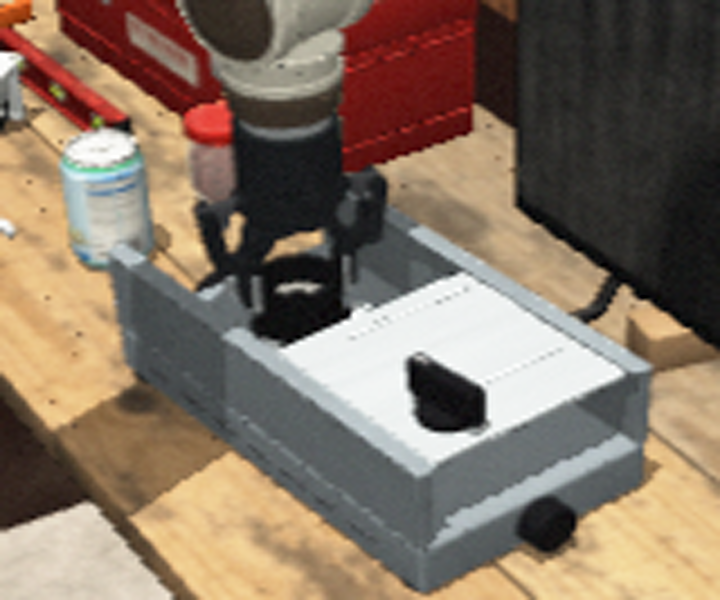

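The torque went negative (the spring taking over) and then rose to +2.8 Nm at the stop after about 80° of turn, so the ring has snapped home. Releasing and lifting straight up.

Request:
{"op": "arm_command", "data": {"motion": [[1, [0, 0, 0], [0, 0, 0]], [1, [0, 0, 0], [0, 0, 0]], [1, [0, 0, 0], [0, 0, 0]], [1, [0, 0, 0], [0, 0, 0]], [1, [0, 0, -0.2], [0, 0, 0]], [1, [0, 0, -0.4], [0, 0, 0]], [1, [0, 0, -0.6], [0, 0, 0]], [1, [0, 0, -0.8], [0, 0, 0]], [1, [0, 0, -0.8], [0, 0, 0]], [1, [0, 0, 0], [0, 0, 0]]]}}

```text
time: 17.62
ee_pos: [0.4593, 0.1466, 0.2468]
tcp_rot: [179.7, -0.2, 80.9]
wrist_force: [0.1, 0.8, -0.5]
opening: 0.0855
```

Run:
```python
from h import *
togo([.27,.40,.245])
```

```text
t 17.625 pos [0.4593 0.1466 0.2468] rot [ 1.7966e+02 -1.7000e-01  8.0900e+01] q [ 17.7  -4.3   2.5  96.4   0.  116.8] F [ 0.1  0.8 -0.5] T [ 0.02  0.06 -0.01] open 0.0855
shift units [ 3.67  -3.783  0.018] None
```

Now I'll move aside so the top camera sees the ring and knob.

Request:
{"op": "arm_command", "data": {"motion": [[1, [0.45, -0.47, 0], [0, 0, 0]], [1, [0.45, -0.47, 0], [0, 0, 0]], [1, [0.45, -0.47, 0], [0, 0, 0]], [1, [0.45, -0.47, 0], [0, 0, 0]], [1, [0.45, -0.47, 0], [0, 0, 0]], [1, [0.45, -0.47, 0], [0, 0, 0]], [1, [0.45, -0.47, 0], [0, 0, 0]], [1, [0.45, -0.47, 0], [0, 0, 0]], [1, [0, 0, 0], [0, 0, 0]]]}}

```text
time: 18.75
ee_pos: [0.2681, 0.3964, 0.2416]
tcp_rot: [-180.0, 0.0, 81.1]
wrist_force: [0.1, -1.4, -0.2]
opening: 0.0852
```

Run:
```python
from h import *
togo([.27,.40,.245])
for n,s in(("scene",(slice(120,270),slice(180,340))),("top",(slice(160,280),slice(140,330)))):
    im=viewer.camera(n); cv2.imwrite(f"pics/{n}7.png",im); cv2.imwrite(f"pics/{n}7z.png",cv2.resize(im[s],None,fx=4.2,fy=4.2,interpolation=cv2.INTER_CUBIC))
```

```text
t 18.75 pos [0.2681 0.3964 0.2416] rot [-1.7997e+02  4.0000e-02  8.1080e+01] q [ 55.9  -4.5   1.7  96.3   0.  154.8] F [ 0.1 -1.4 -0.2] T [-0.01  0.01 -0.01] open 0.0852
shift units [ 0.063  0.022 -0.057] None
```

View pics/top7z.png

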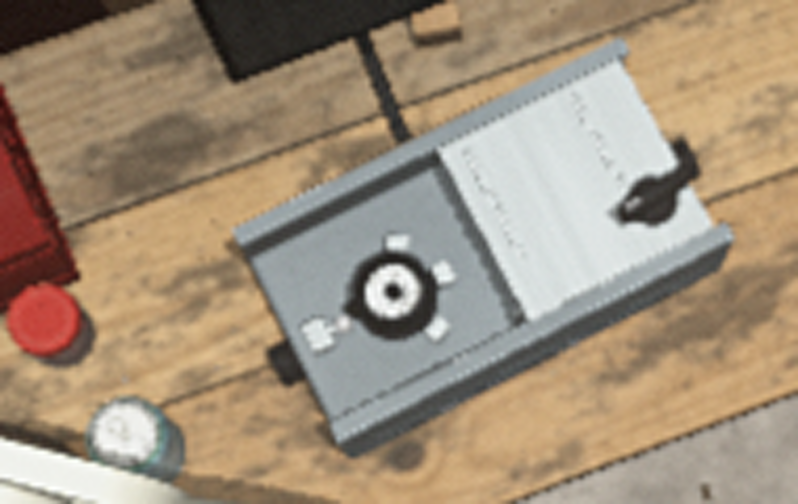

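View pics/scene7z.png

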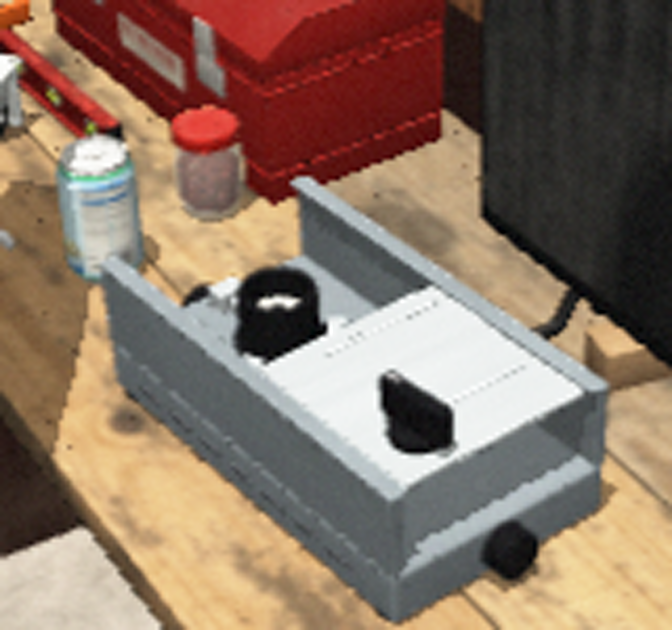

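The ring's lug has moved to the plunger (352,310), and the other lugs are under the claws. The cover is open, and the can and jar are where they were. One last numeric check of the cover travel and bystanders.

Run:
```python
from h import *
def tz(u,v,z): return plane("top",(u+.5)/4.2-.5+140,(v+.5)/4.2-.5+160,z)
a=np.radians(7)
print("travel by cover edge lines, top crop: edge +x corner now/before(+0 edge):")
k0=tz(466,291,.142);k1=tz(654,197,.142);d=(k1-k0)[:2];print("knob travel",d@[np.sin(a),-np.cos(a)])
A=cv2.imread("pics/scene0.png");B=cv2.imread("pics/scene7.png")
for n,(x,y,w,h) in dict(can=(192,148,24,40),jar=(219,144,22,30),tin=(362,282,40,44)).items():
    print(n,cv2.absdiff(A,B)[y:y+h,x:x+w].mean())
```

```text
travel by cover edge lines, top crop: edge +x corner now/before(+0 edge):
knob travel 0.16956069240874427
can 14.583333333333334
jar 3.5282828282828285
tin 1.5490530303030303
```

The can's difference comes from the arm's shadow: its lid centre is at scene px (202.4,155.9) before and (202.5,156.1) now. The cover has travelled 169.6 mm, so I'm handing in.

Run:
```python
from workcell import bot
print(bot.job_done())
```

```text
the job is handed in; nothing more can be done
None
```

The job is done and handed in at about 19 s on the robot's clock. I turned the latch knob clockwise from about 0.2 to 1.48 rad, slid the cover open to its end stop, then turned the filter's locking ring about 80° clockwise to its stop.

- **Cover:** it met its stop with about 13 N of reaction. The last pictures give 169.6 mm of travel, and the cover was still open.
- **Ring:** the turning torque reversed as the spring took over, then rose to 2.8 Nm at the stop. The last top view shows a lug against the plunger. The torque before that read only 0.1–0.2 Nm, lower than the 0.4 Nm described.
- **Jar, can and tin:** the jar and tin look unchanged in the scene pictures. The can's image differed more than theirs. I put that down to the arm's shadow, because its lid centre is within about 0.2 pixel of where it started.
- **Arm:** the gripper was open and clear of everything at hand-in. The highest wrist force I read was about 23 N.

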